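# Bring the demonstration wheel's valve to the top

### The arm

A 7-joint arm with a two-finger parallel gripper is mounted at the origin on the work surface. World frame = base frame: x ahead of the robot, y to its left, z up, the work surface at z = 0. Lengths are in m, angles in rad, forces in N, time in s.
With the tool pointing down it reaches from about 0.35 to 0.9 m from the base axis. Payload 7.2 kg.
Tool frame: the origin (TCP) lies midway between the tips of the shut fingers; the grasp point (between the pads) lies 19 mm behind it (arm.grip_point_offset is the z of the grasp point in the tool frame, in m); z points along the fingers, y is the line along which they close (so a half turn about z gives the same grasp; the last joint's range is limited). The gripper opens to 85 mm and grips with 20 to 120 N. Pads are 22 mm wide; open, the fingers measure 114 mm over their backs; the gripper's body (76 mm by 85 mm) begins 54 mm behind the grasp point. The pads swing forward as they close: fully open they stand 13 mm farther back than shut.
Start: joints at [1.065, 0.411, -0.013, 1.596, 0.006, 1.134, -0.082], TCP at [0.265, -0.566, 0.231] pointing down, gripper open.
Joint ranges: [-2.95, 2.95], [-0.29, 1.99], [-1.47, 1.44], [0.14, 2.54], [-1.03, 4.17], [0.13, 1.85], [-2.86, 2.86]. Speed limits (rad/s): [2.39, 2.39, 3.01, 3.01, 3.14, 3.14, 3.14].

### API

Orientations are given as a unit quaternion [w, x, y, z].
In Python, from plant import monitor, optics, order, arm gives the robot as it stands. The module is installed in compiled form; this text tells all that it offers.
- The arm moves only by the tool step_arm, never from a script. Its argument "moves" is text: rows parted by semicolons, each of 7 numbers parted by spaces: the shift along the tool's x, y, z in units of 250 mm (1.0 is 250 mm), then the turn, a rotation vector about the tool's x, y, z in units of pi/2 rad (1.0 is pi/2 rad), then the opening, from -1 (shut) to 1 (fully open). A call has 1 to 5 rows; each row is the pose to reach, as a shift and turn from the pose commanded when the call began, along the tool's axes at that moment; what a row does not reach only later rows make up. A row lasts 1/8 s, in which the tool goes at most 62.5 mm and 10.7 degrees, less where a joint would pass 70% of its speed; a pose out of reach is approached as far as the arm can. A call with a number of a shift or a turn outside -1 to 1 is refused whole. A call with a gripper value outside its range is refused whole. The fingers move at their own pace and stop on an object; "force" is the grip in N (left out, the last holds). Time passes only in rows, so rows that repeat a pose let the fingers close. It gives the time, the measured TCP pose, the force and the opening at its end, in the units of the state.
- monitor.sense(): the state, without advancing time (a new reading comes with each control period).
- optics.capture(name): name is "side" or "top" or "wrist"; returns a dict with "image" (480x640x3 uint8, blue, green, red), "z_map" (480x640 float32, m along the optical axis (not along the pixel's ray), 0 where there is no reading), "vertical_fov" (degrees; the focal length in pixels is half the picture's height over the tangent of half this angle, whatever the lens; pixels are square), "cx", "cy" (the principal point, pixels), "R" (3x3) and "t" (3): a world point X has camera coordinates R X + t. Camera axes: x right, y down, z forward; pixel columns grow to the right and rows downward; lengths in m; the calibration is good to about 2 mm. A picture is of the moment at which its call begins.
- order.sign_off(): hands the job in, once; it reports no verdict.
Trained networks look in a picture, given as the dict that the camera call returned (one of the last four; its "shot" number tells which), for a name from the list of things; names that differ only in an ending like _2 or _b are one class to them, and where a whole thing is asked for, a point or a joint stands for the part that bears it (a point fixed in the world has none). Each returns a list of dicts, best first, with "score" (0 to 1); they miss things now and then, are a little off and sometimes report something else, mostly with a low value. They report only what shows in the picture. A call takes as long as a camera call.
- optics.spot_in(query, picture): "position" ([x, y, z] in m, in the coordinates of the camera as it stood for that picture, good to about 4 mm: the middle of the surface that is visible of it).
- optics.pinpoint(query, picture): "position" ([x, y, z] in m, in the coordinates of the camera as it stood for that picture, good to about 4 mm: a listed point, or the origin of a listed thing).
The state is a dict: "time": time; "joints": joint angles; "dq": joint speeds; "joint_efforts": joint torques, N m; "tcp_pos": TCP position; "eef_rot": TCP orientation; "wrist_force": force on the tool from outside, world axes, zero at the start; "wrist_torque": the same for the moment, N m; "gripper_width": finger opening in m.
Only numpy, scipy, OpenCV 4.12 (cv2) and the standard library are available. Lean on these libraries where they do the work, as an engineer would, in place of code of your own. Each camera call takes 0.05 s, during which the arm holds its last target. There are 200 camera calls.

### The job

Set the leaning spoked demonstration wheel ready for the physics lesson: push its spokes with a fingertip or the outside of the fingers, one spoke after another, easing it round without letting it spin, until its valve stem is at the very top of the wheel, straight up the slope from the axle. Push on the spokes only and leave the tyre and the valve untouched. Grasp nothing, do not lift or shove the stand, and leave the wheel at rest and everything else on the table where it is.

Things in the scene. Friction and masses are not known exactly. Their poses are not given: they have to be found in the camera images.
- stand: Loose heavy (5 kg) stand of the leaning wheel. Origin on the table right below the wheel's centre; z up, +x roughly towards the robot, y level, in the wheel's plane. Grey base plate 210 (x -90 to +120) x 240 (y) x 18 mm high. Two legs (14 mm thick) rise from x = +85, y = +-100 at the base to the bearing under the back of the wheel.
- mount: Fixed bearing on the stand, its frame shows how the wheel leans. Origin: the wheel's centre, 155 mm above the table. +z points in the wheel's plane to its top, leaning 45 degrees from vertical towards the robot; y is the stand's y; -x points out of the open face, up and away from the robot. Behind the wheel (x > 18 mm) only a 14 mm pin, then from x = 50 the 38 mm thick bearing.
- wheel (a joint): Wheel angle, rad, unlimited, not wrapped. 0 or any whole turn (such as 6.283): valve at the very top. At angle a the valve lies from the axle along (0, -sin a, cos a) of the mount's frame. Starts between 2.2 and 4.08 (valve low). Turns either way; a stiff bearing (0.16 N m, about 2.5 N at 65 mm) keeps it where it is left, hardly coasting.
- axle (a point): Centre of the hub's front face, on the axle, 24 mm in front (mount -x) of the wheel's middle plane, which is the mount's x = 0. The hub is 40 mm in diameter and reaches 18 mm behind the middle plane.
- spoke (a point): Point on the centre line of the spoke opposite the valve, 65 mm from the axle. Five straight round aluminium spokes, 10 mm thick, 72 degrees apart, at 36, 108, 180, 252 and 324 degrees from the valve, which is midway between two. They are 10 mm in front of the middle plane here, 17 at the hub, 5 at the rim. The openings between them are free out to 100 mm radius but for the valve.
- tyre: Black rubber tyre, outer diameter 280 mm, 30 mm thick (15 mm either side of the wheel's middle plane), inner diameter 220; just inside it runs the aluminium rim, inner diameter 200 mm. Origin at the wheel's centre; turns with the wheel.
- valve: The one valve stem: brass, 9 mm thick, with a 12 mm thick black cap, in the wheel's middle plane, reaching inward from the rim to 70 mm from the axle. The body's origin is at the wheel's centre; its +z points from the axle through the valve, its x along the axle.
- valve_tip (a point): Inner end of the valve's cap, 70 mm from the axle in the wheel's middle plane; its z axis points from the axle through the valve (along the mount's z when done).
- weight: Bystander: brass weight, 44 diameter, 42 high, beyond the wheel (stand -x side). Origin under its centre.
- block: Bystander: wooden block 50 x 75 x 30 high, beyond the wheel (stand -x side). Origin under its centre.
- beaker: Bystander: glass beaker, 60 diameter, 70 high, beside the stand on the stand's +y side. Origin under its centre.
- spanner: Bystander: spanner 150 long lying flat beside the stand on the stand's -y side. Origin under its centre.
- meter: Bystander: black hand meter 75 x 140 x 38 high, on the right (-y) side of the table. Origin under its centre.
- lens: Bystander: upright lens of 72 diameter on a wooden foot 60 x 90, 134 high, on the right (-y) side of the table. Origin under its centre.
- jar: Bystander: amber glass jar, 64 diameter, 85 high, on the left (+y) side of the table. Origin under its centre.

How it is judged:
On the way:
1. the valve has been brought round to the upper half of the wheel (z of valve_tip in the frame of mount above 0.012 m), for 0.1 s.
At the end, for the whole second after the job is handed in: the valve is at the top of the wheel, straight up the slope from the axle within 0.1 rad (about 6 degrees), the wheel is at rest (under 0.05 rad/s), the stand is upright and within 30 mm of where it began, and every bystander is within 30 mm of where it began (angle between the z axis of valve_tip and the z axis of mount, either way round below 0.1 rad and z of valve_tip in the frame of mount above 0.06 m and velocity of joint wheel between -0.05 and 0.05 rad/s and distance of each of stand, weight, block, beaker, spanner, meter, lens, jar from where it was at the start of the episode below 0.03 m and angle between stand's own z axis and vertical below 0.03 rad); the robot touches nothing.
It fails at once if the wheel spins faster than 4 rad/s (velocity of joint wheel above 4 rad/s or velocity of joint wheel below -4 rad/s).
It fails at once if the tyre is pushed by the robot (over 3 N) (contact force between any of the fingers, the arm and tyre above 3 N).
It fails at once if the valve is pushed by the robot (over 3 N) (contact force between any of the fingers, the arm and valve above 3 N).
It fails at once if the stand is lifted, tipped or shoved (over 10 mm up, 0.1 rad or 30 mm) (height (world z) of stand above 0.01 m or angle between stand's own z axis and vertical above 0.1 rad or distance of stand from where it was at the start of the episode above 0.03 m).
It fails at once if a bystander is moved over 30 mm (or lifted so far), or knocked over (distance of any of weight, block, beaker, spanner, meter, lens, jar from where it was at the start of the episode above 0.03 m or angle between any of weight, block, beaker, spanner, meter, lens, jar's own z axis and vertical above 0.4 rad).
It also fails if it takes over 51 s, if anything falls off the work surface, if the arm or the gripper's body presses on something with over 40 N, if the wrist force passes 120 N, or if a joint passes its speed limit or range.

## Working session

There is one attempt and no reset: what is moved stays moved. The work goes in short steps, Python scripts to look and compute and a tool call to move; the robot and the scene stay as the last step left them, time stands still between calls to the robot, and variables do not carry over. Pictures are saved under pics/ and viewed, on a budget of 10 in all, crops included, one or two more only if the job needs it, and the job is handed in when it is done.

Besides the shell and the picture viewer there is one more tool, called after "Emit:" as name(argument=value, ...), one argument or row to a line, values as JSON. step_arm: Moves the arm, as the interface text tells. Shifts and turns lie within -1 to 1; 1 stands for 250 mm of shift or pi/2 rad of turn. Its arguments: {"type":"object","properties":{"moves":{"type":"string"},"force":{"type":"number"}},"required":["moves"]}

```bash
mkdir -p pics
cat > h.py <<'E'
import numpy as np, cv2
from plant import monitor, optics, order, arm
from scipy.spatial.transform import Rotation as Ro
def world(p,c): return c["R"].T@(np.array(p)-c["t"])
def px(X,c):
    f=240/np.tan(np.radians(c["vertical_fov"])/2); p=c["R"]@np.array(X)+c["t"]
    return f*p[0]/p[2]+c["cx"], f*p[1]/p[2]+c["cy"]
def Rt(): 
    s=monitor.sense(); q=s["eef_rot"]; return s,Ro.from_quat([q[1],q[2],q[3],q[0]]).as_matrix()
E
python3 - <<'E'
from h import *
ims=[]
for n in("side","top"):
    c=optics.capture(n); ims.append(c["image"]); print(n,c["cx"],c["cy"],c["vertical_fov"],"campos",-c["R"].T@c["t"])
    for q in["stand","mount","wheel","axle","spoke","valve","valve_tip","tyre","weight","block","beaker","spanner","meter","lens","jar"]:
        try:
            r=optics.pinpoint(q,c)
            print(q,[(np.round(world(a["position"],c),3).tolist(),round(a["score"],2)) for a in r[:2]])
        except Exception as e: print(q,e)
    cv2.imwrite(f"pics/{n}0.png",c["image"])
s,R=Rt(); print(s,R.round(3))
E
```

```text
side 328.2052822636896 239.10119306145927 53.757172389139654 campos [0.5098893  1.04019355 0.90868306]
stand [([0.522, 0.052, 0.0], 0.89)]
mount [([0.529, 0.05, 0.16], 0.86)]
wheel it knows: axle, beaker, block, jar, lens, meter, mount, spanner, spoke, stand, tyre, valve, valve_tip, weight
axle [([0.541, 0.05, 0.173], 0.61), ([0.609, 0.533, -0.0], 0.32)]
spoke [([0.48, 0.05, 0.208], 0.89)]
valve [([0.586, -0.135, 0.0], 0.63)]
valve_tip [([0.572, 0.054, 0.107], 0.95)]
tyre []
weight []
block [([0.683, 0.149, 0.001], 0.7)]
beaker [([0.363, -0.518, -0.0], 0.63), ([0.583, -0.133, -0.0], 0.54)]
spanner [([0.497, 0.234, -0.005], 0.58)]
meter [([0.363, -0.518, -0.001], 0.96), ([0.584, -0.135, 0.002], 0.45)]
lens [([0.582, -0.527, -0.002], 0.59)]
jar [([0.609, 0.533, -0.003], 0.91)]
top 318.64561487240724 229.8792105484914 42.46667872794054 campos [ 0.43437634 -0.00812129  1.71720909]
stand [([0.528, 0.058, -0.002], 0.84)]
mount [([0.526, 0.057, 0.156], 0.68)]
wheel it knows: axle, beaker, block, jar, lens, meter, mount, spanner, spoke, stand, tyre, valve, valve_tip, weight
axle [([0.543, 0.
[... 556 characters left out ...]
4,  0.00557764,
        1.13433649, -0.08218873]), 'dq': array([-0.00029777, -0.00056395, -0.00014521, -0.0003033 , -0.00084151,
        0.00150628,  0.0010399 ]), 'joint_efforts': array([-1.99270594e-04, -6.00412273e+01,  6.80975653e-01, -2.99738216e+01,
        1.38930421e-02,  2.13608175e-03,  2.07475722e-05]), 'tcp_pos': array([ 0.26498366, -0.56603562,  0.23129689]), 'eef_rot': array([-7.14279265e-06,  9.76130897e-01,  2.17183036e-01,  7.93381112e-06]), 'wrist_force': array([ 0.49215726,  0.14685977, -1.88465486]), 'wrist_torque': array([-0.01784278,  0.01088219,  0.00257192]), 'gripper_width': 0.08530107772605837} [[ 0.906  0.424  0.   ]
 [ 0.424 -0.906  0.   ]
 [ 0.    -0.    -1.   ]]
```

Run:
```python
import cv2
a=cv2.imread("pics/side0.png");b=cv2.imread("pics/top0.png")[130:330,230:430]
cv2.imwrite("pics/b.png",cv2.resize(b,(600,600),interpolation=cv2.INTER_CUBIC))
```

```text
(no output)
```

View pics/side0.png

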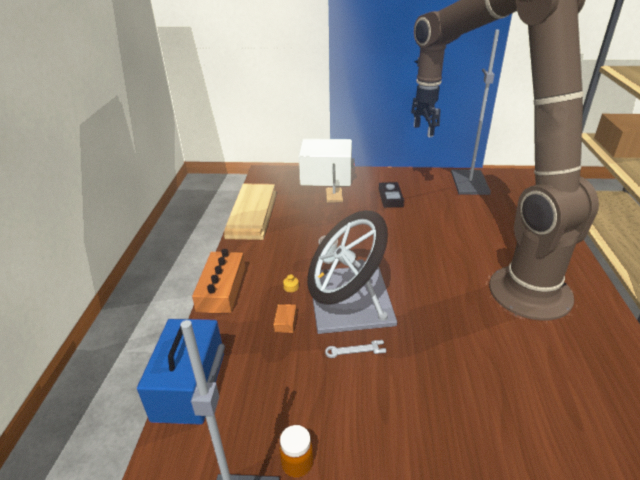

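View pics/b.png

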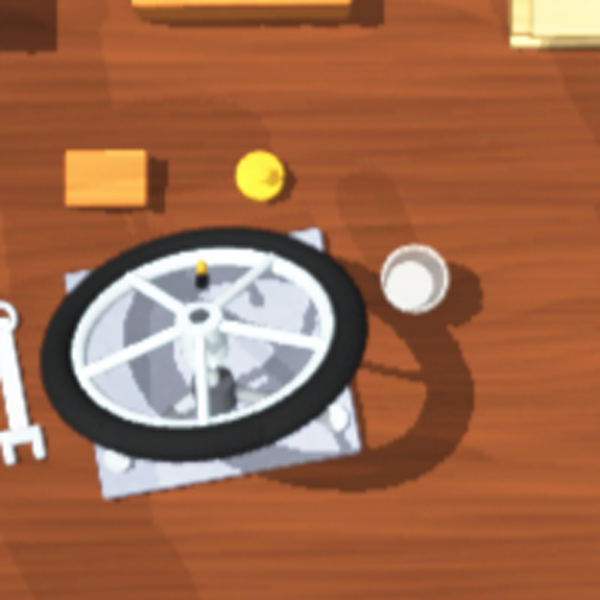

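```bash
cat >> h.py <<'E'
def back(u,v,z,c):  # pixel -> world at height z
    f=240/np.tan(np.radians(c["vertical_fov"])/2)
    d=c["R"].T@np.array([(u-c["cx"])/f,(v-c["cy"])/f,1]); o=-c["R"].T@c["t"]
    return o+d*(z-o[2])/d[2]
def cloud(c):
    f=240/np.tan(np.radians(c["vertical_fov"])/2)
    v,u=np.mgrid[:480,:640]; Z=c["z_map"]
    P=np.stack([(u-c["cx"])/f*Z,(v-c["cy"])/f*Z,Z],-1)
    return (P-c["t"])@c["R"]
E
python3 - <<'E'
from h import *
c=optics.capture("top")
a,b=back(264.3,295.7,.018,c),back(350,280,.018,c); print(a,b,"yaw edge",np.degrees(np.arctan2((b-a)[0],-(b-a)[1])))
P=cloud(c); im=c["image"].max(2)
m=(im<70)&(P[...,2]>.04)&(c["z_map"]>0)&(np.hypot(P[...,0]-.53,P[...,1]-.055)<.17)
Q=P[m]
for _ in range(5):
    o=Q.mean(0); n=np.linalg.svd(Q-o,full_matrices=False)[2][2]; n*=np.sign(n[2]); d=(Q-o)@n; Q=Q[abs(d)<2.0*d.std()+.001]
print(len(Q),"normal",n,"yaw",np.degrees(np.arctan2(n[1],n[0])),"lean",np.degrees(np.arccos(n[2])),o,d.std())
E
```

```text
[0.38835634 0.15285451 0.018     ] [ 0.42920059 -0.08226125  0.018     ] yaw edge 9.855056520472473
2078 normal [0.68854009 0.11996459 0.71520699] yaw 9.883453285786462 lean 44.339834524770374 [0.51604763 0.05332165 0.18330922] 0.0037195319873136023
```

```bash
cat >> h.py <<'E'
C=np.array([.527,.056,.155]); yw=np.radians(9.87); h=np.array([np.cos(yw),np.sin(yw),0]); k=np.array([0,0,1.])
ym=np.array([np.sin(yw),-np.cos(yw),0]); n=(h+k)/2**.5; zm=(k-h)/2**.5   # n = -x of mount
def pt(phi,r,front): # phi deg as wheel angle; front = metres before middle plane
    p=np.radians(phi); return C+r*(-np.sin(p)*ym+np.cos(p)*zm)+front*n
def toolR(th):
    t=np.radians(th); z=-np.cos(t)*k-np.sin(t)*h; return np.stack([np.cross(ym,z),ym,z],1)
def move(p,R2=None):
    s,R=Rt(); d=R.T@(np.array(p)-s["tcp_pos"])/.25
    w=np.zeros(3) if R2 is None else Ro.from_matrix(R.T@R2).as_rotvec()/(np.pi/2)
    return np.round(np.r_[d,w],3)
def pose():
    s,R=Rt(); v=s["tcp_pos"]-C; a,b,f=v@ym,v@zm,v@n
    return dict(t=round(s["time"],2),tcp=s["tcp_pos"].round(4),phi=np.degrees(np.arctan2(-a,b)).round(1)%360,r=np.hypot(a,b).round(4),front=round(f,4),tilt=np.degrees(np.arctan2(-R[:,2]@h,-R[2,2])).round(1),F=s["wrist_force"].round(1))
def angle(c,near,r0=.072,r1=.095):
    ph=np.arange(0,360,.5); out=[]
    rs=np.arange(r0,r1,.003); g=cv2.cvtColor(c["image"],cv2.COLOR_BGR2GRAY).astype(np.float32)
    U=np.array([[px(pt(p,r,.010-.005*(r-.065)/.035+.004),c) for p in ph] for r in rs],np.float32)
    B=cv2.remap(g,U[...,0],U[...,1],cv2.INTER_LINEAR).mean(0)
    B-=cv2.blur(np.r_[B,B,B][None],(61,1))[0][720:1440]
    a=np.arange(near-34,near+34,.5)
    S=[sum(np.interp((x+36+72*i+o)%360,ph,B,period=360) for i in range(5) for o in(-2,0,2)) for x in a]
    return a[int(np.argmax(S))],float(max(S)/15)
E
python3 - <<'E'
from h import *
c=optics.capture("top")
print(angle(c,180))
v=back(231.5,228,.1,c)
for u,vv in((202,283),(202,267)): 
    # ray/plane
    o=-c["R"].T@c["t"]; q=back(230+u/3,130+vv/3,.1,c); d=q-o; t=((C-o)@n)/(d@n); w=o+t*d-C; print(np.degrees(np.arctan2(-w@ym,w@zm))%360,np.linalg.norm(w))
print(pose()); print(move([.42,-.3,.42],toolR(0)), move(pt(180,.06,.15),toolR(40)), pt(180,.06,.15))
E
```

```text
(np.float64(184.5), 34.982033284505206)
185.65559800723003 0.06886016698888468
185.6360780292539 0.09070538350478652
{'t': 1.6, 'tcp': array([ 0.2649, -0.5661,  0.2313]), 'phi': np.float64(298.8), 'r': np.float64(0.648), 'front': np.float64(-0.204), 'tilt': np.float64(0.0), 'F': array([-1.4,  0.5,  0.3])}
[ 1.013 -0.701 -0.755  0.     0.     0.169] [ 2.577 -1.653  0.05   0.059 -0.442  0.162] [0.67329462 0.08145357 0.21863961]
```

Emit:
step_arm(
  moves="0.1 -0.07 -0.25 0 0 0.05 -1; 0.25 -0.15 -0.45 0 0 0.1 -1; 0.42 -0.27 -0.6 0 0 0.169 -1; 0.6 -0.4 -0.72 0 0 0.169 -1; 0.78 -0.52 -0.75 0 0 0.169 -1",
)

```text
time: 2.22
tcp_pos: [0.3856, -0.3674, 0.4205]
eef_rot: [0.001, 0.996, 0.085, 0.001]
wrist_force: [1.0, -0.7, -0.4]
gripper_width: 0.0
```

Run:
```python
from h import *
print(pose()); print(move(pt(45,.062,.2),toolR(40)), pt(45,.062,.2))
```

```text
{'t': 2.23, 'tcp': array([ 0.3856, -0.3674,  0.4205]), 'phi': np.float64(310.7), 'r': np.float64(0.518), 'front': np.float64(0.0379), 'tilt': np.float64(-0.1), 'F': array([ 1. , -0.7, -0.4])}
[ 1.286e+00 -1.749e+00  3.700e-01  2.000e-03 -4.460e-01 -1.000e-03] [0.62827217 0.11811943 0.32742136]
```

Emit:
step_arm(
  moves="0.15 -0.2 0 0 -0.1 0 -1; 0.3 -0.4 0 0 -0.2 0 -1; 0.45 -0.6 0 0 -0.3 0 -1; 0.6 -0.8 0 0 -0.4 0 -1; 0.75 -1 0 0 -0.446 0 -1",
)

```text
time: 2.85
tcp_pos: [0.4597, -0.2342, 0.3835]
eef_rot: [0.002, 0.967, 0.084, -0.241]
wrist_force: [1.1, -0.5, -1.6]
gripper_width: 0.0001
```

Run:
```python
from h import *
print(pose(),monitor.sense()["joints"].round(2)); print(move(pt(45,.062,.2),toolR(40)), pt(45,.062,.2))
```

```text
{'t': 2.85, 'tcp': array([ 0.4597, -0.2342,  0.3835]), 'phi': np.float64(311.6), 'r': np.float64(0.367), 'front': np.float64(0.0796), 'tilt': np.float64(27.8), 'F': array([ 1.1, -0.5, -1.6])} [-0.13  0.45  0.61  1.37  0.01  1.81 -0.91]
[ 0.918 -1.271 -0.179 -0.022 -0.135  0.009] [0.62827217 0.11811943 0.32742136]
```

Emit:
step_arm(
  moves="0.2 -0.25 -0.1 0 0 0 -1; 0.4 -0.5 -0.15 0 0 0 -1; 0.6 -0.75 -0.15 0 0 0 -1; 0.75 -1 -0.15 0 0 0 -1; 0.75 -1 -0.15 0 0 0 -1",
)

```text
time: 3.48
tcp_pos: [0.5898, 0.0401, 0.3288]
eef_rot: [0.002, 0.969, 0.085, -0.231]
wrist_force: [0.9, -0.7, -1.1]
gripper_width: -0.0
```

Run:
```python
from h import *
print(pose(),monitor.sense()["joints"].round(2)); print(move(pt(45,.062,.1),toolR(40)), pt(45,.062,.1),move(pt(45,.062,.1),toolR(28)))
```

```text
{'t': 3.48, 'tcp': array([0.5898, 0.0401, 0.3288]), 'phi': np.float64(342.0), 'r': np.float64(0.0853), 'front': np.float64(0.1647), 'tilt': np.float64(26.7), 'F': array([ 0.9, -0.7, -1.1])} [-0.24  0.6   0.19  1.16 -0.1   1.85 -1.46]
[ 0.063 -0.27   0.302 -0.021 -0.148  0.01 ] [0.55860806 0.10599868 0.25671068] [ 0.063 -0.27   0.302 -0.022 -0.015  0.007]
```

```bash
cat >> h.py <<'E'
TH=24
def tip(phi,r=.062,back=0): return pt(phi,r,-.006)-.006*zm-back*toolR(TH)[:,2]
E
python3 - <<'E'
from h import *
for b in(.11,.06,0):print(move(tip(41,back=b),toolR(TH)), tip(41,back=b))
E
```

```text
[-0.079 -0.26   0.269 -0.022  0.03   0.007] [0.53150926 0.09807129 0.28009166]
[-0.07  -0.253  0.468 -0.022  0.03   0.007] [0.51147343 0.09458529 0.23441438]
[-0.059 -0.245  0.708 -0.022  0.03   0.007] [0.48743043 0.09040209 0.17960165]
```

Emit:
step_arm(
  moves="-0.03 -0.15 0.05 -0.02 0.03 0.007 -1; -0.07 -0.26 0.2 -0.02 0.03 0.007 -1; -0.07 -0.255 0.38 -0.02 0.03 0.007 -1; -0.07 -0.253 0.46 -0.02 0.03 0.007 -1; -0.07 -0.253 0.46 -0.02 0.03 0.007 -1",
)

```text
time: 4.1
tcp_pos: [0.511, 0.0924, 0.2361]
eef_rot: [0.017, 0.974, 0.083, -0.208]
wrist_force: [0.3, -0.5, 1.0]
gripper_width: -0.0001
```

Run:
```python
from h import *
print(pose(),monitor.sense()["joints"].round(2)); print(move(tip(41),toolR(TH)))
c=optics.capture("wrist"); t=optics.capture("top"); print(angle(t,185))
cv2.imwrite("pics/w1.png",np.hstack([cv2.resize(c["image"],(400,300)),cv2.resize(t["image"][130:310,230:470],(400,300))]))
```

```text
{'t': 4.1, 'tcp': array([0.511 , 0.0924, 0.2361]), 'phi': np.float64(31.1), 'r': np.float64(0.0748), 'front': np.float64(0.0506), 'tilt': np.float64(24.1), 'F': array([ 0.3, -0.5,  1. ])} [-0.36  0.5   0.16  1.54 -0.09  1.54 -1.58]
[ 0.006 -0.008  0.245 -0.002  0.001 -0.001]
(np.float64(185.0), 29.175518290201822)
```

View pics/w1.png

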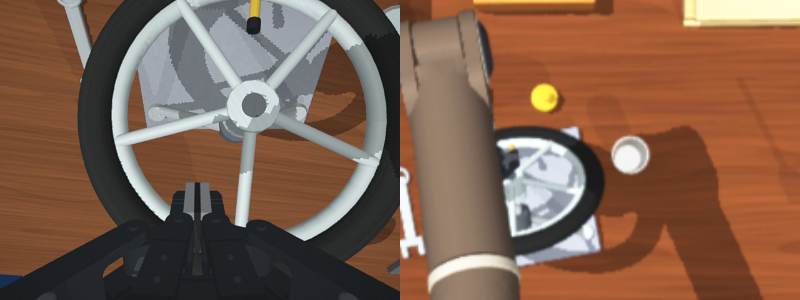

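Emit:
step_arm(
  moves="0.006 -0.008 0.1 0 0 0 -1; 0.006 -0.008 0.2 0 0 0 -1; 0.006 -0.008 0.245 0 0 0 -1; 0.006 -0.008 0.245 0 0 0 -1",
)

```text
time: 4.7
tcp_pos: [0.4888, 0.0905, 0.1805]
eef_rot: [0.017, 0.975, 0.083, -0.207]
wrist_force: [0.6, -0.2, 0.2]
gripper_width: 0.0
```

Run:
```python
from h import *
print(pose(),monitor.sense()["joints"].round(2))
for p in(53,65,77,89,101): print(p,move(tip(p),toolR(TH)))
```

```text
{'t': 4.7, 'tcp': array([0.4888, 0.0905, 0.1805]), 'phi': np.float64(45.1), 'r': np.float64(0.0573), 'front': np.float64(-0.0044), 'tilt': np.float64(24.0), 'F': array([ 0.6, -0.2,  0.2])} [-0.36  0.51  0.15  1.65 -0.1   1.4  -1.58]
53 [ 0.032 -0.036  0.019 -0.002 -0.    -0.001]
65 [ 0.073 -0.063  0.035 -0.002 -0.    -0.001]
77 [ 0.119 -0.079  0.053 -0.002 -0.    -0.001]
89 [ 0.167 -0.086  0.071 -0.002 -0.    -0.001]
101 [ 0.215 -0.081  0.09  -0.002 -0.    -0.001]
```

Emit:
step_arm(
  moves="0.024 -0.03 0.015 0 0 0 -1; 0.05 -0.05 0.026 0 0 0 -1; 0.08 -0.066 0.038 0 0 0 -1; 0.112 -0.077 0.05 0 0 0 -1; 0.145 -0.083 0.063 0 0 0 -1",
)

```text
time: 5.32
tcp_pos: [0.5113, 0.1155, 0.1506]
eef_rot: [0.017, 0.975, 0.083, -0.207]
wrist_force: [-2.6, -2.1, 2.0]
gripper_width: 0.0002
```

Run:
```python
from h import *
print(pose())
t=optics.capture("wrist"); print(angle(t,200))
cv2.imwrite("pics/w2.png",cv2.resize(t["image"],(480,360)))
for p in(95,107,119,131,143): print(p,move(tip(p),toolR(TH)))
```

```text
{'t': 5.33, 'tcp': array([0.5113, 0.1155, 0.1506]), 'phi': np.float64(89.4), 'r': np.float64(0.0614), 'front': np.float64(-0.0068), 'tilt': np.float64(24.0), 'F': array([-2.6, -2.1,  2. ])}
(np.float64(207.5), 19.072029155492782)
95 [ 0.042  0.     0.012 -0.002 -0.    -0.001]
107 [ 0.09   0.01   0.03  -0.002 -0.    -0.001]
119 [ 0.134  0.03   0.047 -0.002 -0.    -0.001]
131 [ 0.174  0.06   0.062 -0.002 -0.    -0.001]
143 [ 0.207  0.098  0.075 -0.002 -0.    -0.001]
```

View pics/w2.png

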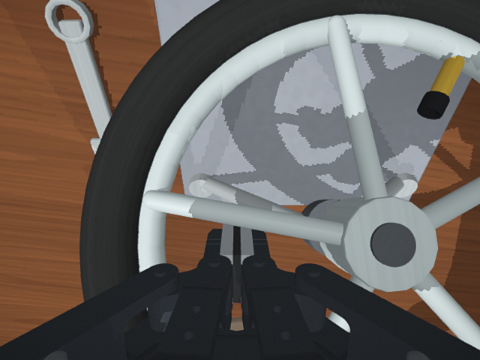

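Emit:
step_arm(
  moves="0.042 0 0.012 0 0 0 -1; 0.085 0.009 0.028 0 0 0 -1; 0.125 0.026 0.043 0 0 0 -1; 0.16 0.05 0.057 0 0 0 -1; 0.19 0.078 0.068 0 0 0 -1",
)

```text
time: 6.0
tcp_pos: [0.5511, 0.1027, 0.1158]
eef_rot: [0.016, 0.975, 0.084, -0.207]
wrist_force: [-3.2, 0.9, 2.8]
gripper_width: 0.0002
```

Run:
```python
from h import *
print(pose(),monitor.sense()["joints"].round(2))
t=optics.capture("wrist"); print(angle(t,255))
for p in(145,155,165,175,185,195): print(p,move(tip(p),toolR(TH)))
```

```text
{'t': 6.0, 'tcp': array([0.5511, 0.1027, 0.1158]), 'phi': np.float64(140.1), 'r': np.float64(0.0654), 'front': np.float64(-0.0053), 'tilt': np.float64(24.0), 'F': array([-3.2,  0.9,  2.8])} [-0.34  0.68  0.15  1.53 -0.11  1.36 -1.56]
(np.float64(262.5), 20.5395866394043)
145 [ 0.021  0.019  0.01  -0.002 -0.001 -0.001]
155 [ 0.041  0.056  0.018 -0.002 -0.001 -0.001]
165 [ 0.055  0.097  0.023 -0.002 -0.001 -0.001]
175 [ 0.062  0.14   0.026 -0.002 -0.001 -0.001]
185 [ 0.062  0.183  0.025 -0.002 -0.001 -0.001]
195 [ 0.055  0.225  0.023 -0.002 -0.001 -0.001]
```

Emit:
step_arm(
  moves="0.018 0.018 0.01 0 0 0 -1; 0.041 0.056 0.018 0 0 0 -1; 0.055 0.097 0.023 0 0 0 -1; 0.062 0.14 0.026 0 0 0 -1; 0.062 0.183 0.025 0 0 0 -1",
)

```text
time: 6.68
tcp_pos: [0.5699, 0.0591, 0.104]
eef_rot: [0.016, 0.975, 0.083, -0.207]
wrist_force: [-1.5, 4.9, 1.0]
gripper_width: -0.0
```

Run:
```python
from h import *
print(pose(),monitor.sense()["joints"].round(2))
t=optics.capture("wrist"); print(angle(t,305))
cv2.imwrite("pics/w3.png",cv2.resize(t["image"],(480,360)))
for p in(193,201,209,215,220,225): print(p,move(tip(p),toolR(TH)))
```

```text
{'t': 6.67, 'tcp': array([0.5699, 0.0591, 0.104 ]), 'phi': np.float64(183.7), 'r': np.float64(0.0664), 'front': np.float64(-0.0058), 'tilt': np.float64(24.0), 'F': array([-1.5,  4.9,  1. ])} [-0.29  0.71  0.16  1.5  -0.1   1.36 -1.5 ]
(np.float64(309.0), 18.265124869346618)
193 [ 0.001  0.029  0.001 -0.001 -0.001 -0.002]
201 [-0.009  0.062 -0.003 -0.001 -0.001 -0.002]
209 [-0.022  0.093 -0.008 -0.001 -0.001 -0.002]
215 [-0.035  0.115 -0.013 -0.001 -0.001 -0.002]
220 [-0.047  0.132 -0.018 -0.001 -0.001 -0.002]
225 [-0.061  0.148 -0.023 -0.001 -0.001 -0.002]
```

View pics/w3.png

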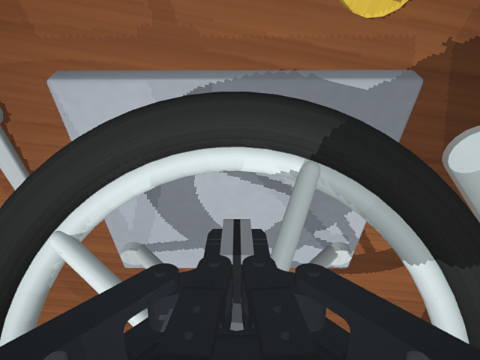

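Emit:
step_arm(
  moves="0.001 0.029 0.001 0 0 0 -1; -0.009 0.062 -0.003 0 0 0 -1; -0.022 0.093 -0.008 0 0 0 -1; -0.035 0.115 -0.013 0 0 0 -1; -0.047 0.132 -0.018 0 0 0 -1",
)

```text
time: 7.35
tcp_pos: [0.5666, 0.025, 0.1132]
eef_rot: [0.017, 0.975, 0.083, -0.207]
wrist_force: [0.9, 3.4, -0.7]
gripper_width: -0.0003
```

Run:
```python
from h import *
print(pose(),monitor.sense()["joints"].round(2))
t=optics.capture("wrist"); print(angle(t,345)); t2=optics.capture("top");print("top",angle(t2,345)); t2=optics.capture("side");print("side",angle(t2,345))
for p in(220,224,228,232,236): print(p,move(tip(p),toolR(TH)))
```

```text
{'t': 7.35, 'tcp': array([0.5666, 0.025 , 0.1132]), 'phi': np.float64(215.0), 'r': np.float64(0.0651), 'front': np.float64(-0.0058), 'tilt': np.float64(23.9), 'F': array([ 0.9,  3.4, -0.7])} [-0.25  0.69  0.17  1.51 -0.08  1.36 -1.46]
(np.float64(343.0), 23.12799831032753)
top (np.float64(345.5), 24.44512481689453)
side (np.float64(342.0), 29.5829345703125)
220 [ 0.001  0.007  0.001 -0.001 -0.    -0.001]
224 [-0.01   0.02  -0.003 -0.001 -0.    -0.001]
228 [-0.021  0.032 -0.008 -0.001 -0.    -0.001]
232 [-0.034  0.043 -0.013 -0.001 -0.    -0.001]
236 [-0.047  0.054 -0.018 -0.001 -0.    -0.001]
```

Emit:
step_arm(
  moves="-0.008 0.018 -0.002 0 0 0 -1; -0.018 0.028 -0.007 0 0 0 -1; -0.028 0.038 -0.011 0 0 0 -1; -0.028 0.038 -0.011 0 0 0 -1",
)

```text
time: 8.0
tcp_pos: [0.5628, 0.0143, 0.1186]
eef_rot: [0.017, 0.975, 0.083, -0.207]
wrist_force: [1.4, 0.8, 0.2]
gripper_width: 0.0
```

Run:
```python
from h import *
print(pose())
for v in("wrist","top","side"):
    t=optics.capture(v); print(v,angle(t,355))
for p in(228,230,232,234,236,238): print(p,move(tip(p),toolR(TH)))
```

```text
{'t': 8.0, 'tcp': array([0.5628, 0.0143, 0.1186]), 'phi': np.float64(226.0), 'r': np.float64(0.0657), 'front': np.float64(-0.0058), 'tilt': np.float64(24.0), 'F': array([1.4, 0.8, 0.2])}
wrist (np.float64(355.0), 11.909129333496093)
top (np.float64(355.5), 22.776287841796876)
side (np.float64(353.5), 31.910842895507812)
228 [ 0.006 -0.004  0.003 -0.001 -0.    -0.001]
230 [-0.     0.002  0.    -0.001 -0.    -0.001]
232 [-0.006  0.008 -0.002 -0.001 -0.    -0.001]
234 [-0.013  0.013 -0.005 -0.001 -0.    -0.001]
236 [-0.019  0.018 -0.007 -0.001 -0.    -0.001]
238 [-0.026  0.022 -0.01  -0.001 -0.    -0.001]
```

Emit:
step_arm(
  moves="-0.008 0.009 -0.003 0 0 0 -1; -0.017 0.016 -0.006 0 0 0 -1; -0.017 0.016 -0.006 0 0 0 -1",
)

```text
time: 8.52
tcp_pos: [0.5603, 0.0103, 0.1216]
eef_rot: [0.017, 0.975, 0.083, -0.207]
wrist_force: [0.9, 1.8, 0.0]
gripper_width: -0.0001
```

Run:
```python
from h import *
print(pose())
for v in("wrist","top","side"):
    t=optics.capture(v); print(v,angle(t,358))
print(move(tip(218),toolR(TH)),move(tip(218,back=.1),toolR(TH)))
```

```text
{'t': 8.53, 'tcp': array([0.5603, 0.0103, 0.1216]), 'phi': np.float64(230.9), 'r': np.float64(0.0654), 'front': np.float64(-0.0059), 'tilt': np.float64(24.0), 'F': array([0.9, 1.8, 0. ])}
wrist (np.float64(340.0), 11.017110697428386)
top (np.float64(356.5), 17.1977788289388)
side (np.float64(359.0), 32.27224833170573)
[ 0.05  -0.05   0.019 -0.001 -0.    -0.001] [ 0.05  -0.051 -0.381 -0.001 -0.    -0.001]
```

Emit:
step_arm(
  moves="0.025 -0.025 0.01 0 0 0 -1; 0.04 -0.04 0.01 0 0 0 -1; 0.04 -0.04 -0.15 0 0 0 -1; 0.04 -0.04 -0.38 0 0 0 -1; 0.04 -0.04 -0.6 0 0 0 -1",
)

```text
time: 9.3
tcp_pos: [0.6283, 0.0326, 0.2559]
eef_rot: [0.017, 0.975, 0.084, -0.207]
wrist_force: [1.5, -1.2, -0.1]
gripper_width: -0.0002
```

Run:
```python
from h import *
print(pose())
for v in("wrist","top","side"):
    t=optics.capture(v); print(v,angle(t,358))
    for q in("valve_tip","axle","spoke"):
        r=optics.pinpoint(q,t)
        if r:
            w=world(r[0]["position"],t)-C; print(q,round(r[0]["score"],2),"phi",np.degrees(np.arctan2(-w@ym,w@zm)).round(1),"r",np.hypot(w@ym,w@zm).round(3),w.round(3))
    if v=="wrist": cv2.imwrite("pics/w4.png",t["image"])
```

```text
{'t': 9.3, 'tcp': array([0.6283, 0.0326, 0.2559]), 'phi': np.float64(275.1), 'r': np.float64(0.0406), 'front': np.float64(0.139), 'tilt': np.float64(24.0), 'F': array([ 1.5, -1.2, -0.1])}
wrist (np.float64(360.0), 30.919109344482422)
axle 0.79 phi -96.1 r 0.001 [0.017 0.002 0.017]
spoke 0.65 phi -179.4 r 0.06 [ 0.047  0.008 -0.037]
top (np.float64(359.5), 21.07036437988281)
axle 0.4 phi 120.5 r 0.214 [-0.032  0.182 -0.154]
side (np.float64(358.0), 32.22815144856771)
valve_tip 0.75 phi -178.7 r 0.104 [-0.007 -0.004 -0.154]
axle 0.87 phi -62.0 r 0.009 [ 0.013 -0.006  0.017]
spoke 0.55 phi 179.5 r 0.059 [ 0.043  0.008 -0.04 ]
```

View pics/w4.png

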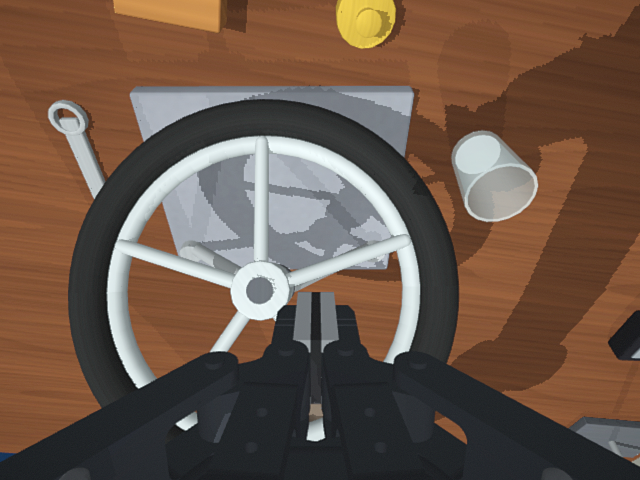

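Emit:
step_arm(
  moves="0 0 -0.2 0 0 0 -1; 0 0 -0.4 0 0 0 -1; 0.05 0.15 -0.5 0 0 0 -1; 0.1 0.35 -0.5 0 0 0 -1; 0.1 0.35 -0.5 0 0 0 -1",
)

```text
time: 10.52
tcp_pos: [0.6928, -0.0038, 0.4235]
eef_rot: [0.037, 0.992, 0.079, -0.095]
wrist_force: [0.1, -1.9, -1.8]
gripper_width: 0.0
```

Run:
```python
from h import *
print(pose())
for v in("top","side"):
    t=optics.capture(v); print(v,angle(t,358))
    for q in("stand","mount","beaker","block","weight","spanner"):
        r=optics.pinpoint(q,t)
        if r: print(q,round(r[0]["score"],2),world(r[0]["position"],t).round(3))
    if v=="side": b=t["image"][190:340,260:410]
    else: a=t["image"][150:310,230:390]
cv2.imwrite("pics/f.png",np.hstack([cv2.resize(x,(400,400),interpolation=cv2.INTER_CUBIC) for x in(a,b)]))
```

```text
{'t': 10.53, 'tcp': array([ 0.6928, -0.0038,  0.4235]), 'phi': np.float64(313.1), 'r': np.float64(0.1195), 'front': np.float64(0.2981), 'tilt': np.float64(11.2), 'F': array([ 0.1, -1.9, -1.8])}
top (np.float64(356.5), 6.314463297526042)
mount 0.36 [0.683 0.15  0.002]
beaker 0.71 [ 0.583 -0.128  0.007]
block 0.91 [0.685 0.15  0.001]
spanner 0.91 [0.496 0.238 0.002]
side (np.float64(357.5), 31.851927185058592)
stand 0.91 [0.522 0.054 0.001]
mount 0.95 [0.529 0.055 0.151]
beaker 0.44 [ 0.585 -0.133  0.001]
block 0.62 [ 0.682  0.15  -0.002]
weight 0.79 [ 0.684  0.006 -0.001]
spanner 0.94 [ 0.497  0.234 -0.001]
```

View pics/f.png

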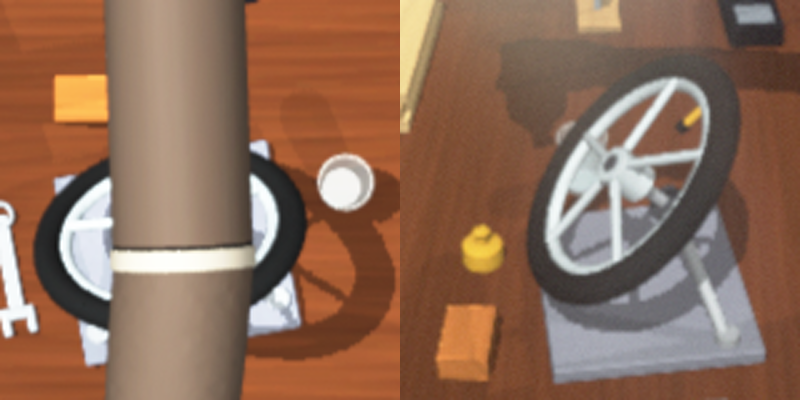

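```bash
python3 -c "
from h import *
print(order.sign_off())"
```

```text
the job is handed in; nothing more can be done
None
```

I turned the wheel about 175° with the closed fingertips, and the valve stem is now at the top. The job was handed in at about 11 s on the robot's clock.

**Method:** I eased it round slowly by pushing one spoke all the way, with the fingers staying in the same opening. I did not move from spoke to spoke as the task words it. I then backed off and lifted the arm clear. I planned the path to stay clear of the tyre and valve. The wrist force never read more than about 5 N when checked.

**Valve angle:** The last checks put it within about 3° of the top, against the 6° allowed:

| Check | Distance from the top |
|---|---|
| Wrist camera | 0° |
| Side camera | about 2–2.5° |
| Networks' spoke point, opposite the valve | within 1° |

The side view also shows the valve at the top.

**Stand and bystanders:** The stand, beaker, block and spanner showed no movement beyond measuring error. The weight read 7 mm from its first position, also within error. I did not re-measure the meter, lens and jar; the arm passed near the meter and lens only at the start, rising as it went.

**Readings that disagreed:** The final top view gave 356.5°, but with a weak score because the arm was blocking it. One wrist reading during pushing (340°) was also wrong because the view was blocked. The side camera's valve-tip detection after the arm lifted was a false one, on the table.

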